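Push the hot tin onto the stone with the turner

ROBOT

A 7-joint arm with a two-finger parallel gripper is mounted at the origin on the work surface. World frame = base frame: x ahead of the robot, y to its left, z up, the work surface at z = 0. Lengths are in mm, angles in rad, forces in N, time in s.
With the tool pointing down it reaches from about 425 to 950 mm from the base axis. Payload 4.7 kg.
Tool frame: the origin (TCP) lies between the finger pads; the fingertips stand 25 mm ahead of it and the grasp point (between the pads) lies 6 mm ahead of it (arm.tip_reach is the distance from the TCP to the fingertips, in mm); z points along the fingers, y is the line along which they close (so a half turn about z gives the same grasp; the last joint's range is limited). The gripper opens to 85 mm and grips with 20 to 120 N. Pads are 22 mm wide; open, the fingers measure 114 mm over their backs; the gripper's body (76 mm by 85 mm) begins 54 mm behind the grasp point. The pads swing forward as they close: fully open they stand 13 mm farther back than shut.
Start: joints at [-1.243, 0.469, -0.049, 1.532, 0.024, 1.141, -0.082], TCP at [235.723, 632.519, 256.335] pointing down, gripper open.
Joint ranges: [-2.59, 2.59], [-0.33, 1.99], [-1.39, 1.29], [0.1, 2.45], [-1.04, 4.18], [0.21, 1.99], [-2.66, 2.66]. Speed limits (rad/s): [2.57, 2.57, 3.14, 3.14, 3.14, 3.14, 3.14].

INTERFACE

Orientations are given as a rotation vector (axis times angle).
In Python, from plant import arm gives the robot as it stands.
- The arm moves only by the shell command python3 -m crank 'ROWS' [FORCE]. ROWS is JSON, a list of rows, each an object with "translation": the shift along the tool's x, y, z in mm, a list of three; "twist": the turn about the tool's z in degrees; "fingers": the gripper's target within -1 to 1 (fully open at 1, half-way at 0, shut at -1). A call has exactly 10 rows; each row shifts and turns the commanded pose from where the row before left it, along the tool's axes as they then stand; what a row does not reach is not made up. A row lasts 1/12 s, in which the tool goes at most 41.7 mm and 7.16 degrees, less where a joint would pass 70% of its speed; a pose out of reach is approached as far as the arm can. A call with a gripper value outside its range is refused whole. The fingers move at their own pace and stop on an object; FORCE is the grip in N (left out, the last holds). Time passes only in rows, so rows that do not move let the fingers close, or fill a call up. It gives the time, the measured TCP pose, the force, the opening and the grip force at its end, in the units of the state.
- arm.get_obs(): the state, without advancing time (a new reading comes with each control period).
- arm.read_camera(name): name is "scene" or "top" or "wrist"; returns a dict with "pixels" (384x512x3 uint8, red, green, blue), "fx", "fy", "cx", "cy" (pixels), "R" (3x3) and "t" (3): a world point X has camera coordinates R X + t. Camera axes: x right, y down, z forward; pixel columns grow to the right and rows downward; lengths in mm; the calibration is good to about 2 mm. A picture is of the moment at which its call begins. There is no depth.
- arm.job_done(): hands the job in; it is judged then, once.
The state is a dict: "time": time; "joint_pos": joint angles; "qd": joint speeds; "effort": joint torques, N m; "ee_pos": TCP position; "eef_rot": TCP orientation; "contact_force": force on the tool from outside, world axes, zero at the start; "ft_torque": the same for the moment, N m; "grip_width": finger opening in mm; "grip_force": force on a finger pad.
Only numpy, scipy, OpenCV 4.12 (cv2) and the standard library are available. Lean on these libraries where they do the work, as an engineer would, in place of code of your own. Each camera call takes 0.05 s, during which the arm holds its last target. There are 200 camera calls.

TASK

The shut aluminium tin by the burner is too hot to touch: pull the flat-handled wooden turner up out of the clay utensil holder and, with it, slide the tin along the tiles until it sits wholly on the pale stone slab. Never touch the tin with the gripper, do not lift or topple it, and do not shift the bowl, the jar, the tongs, the scoop or the other two utensils. Then stand the turner back in its empty slot in the holder, fully down, and let go.

Things in the scene. Friction and masses are not known exactly. Their poses are not given: they have to be found in the camera images.
- tin: Shut aluminium tin with a hinge on one long side, a rigid box 70 mm (its x) by 100 mm (its y) by 56 mm high, about 0.2 to 0.42 kg, loose on the tiles. Origin at the centre of its underside, z up. Its y axis starts within 0.25 rad of world y. Hot: only the turner may touch it. The burner with the black pan stands behind it, 65 mm high, no nearer than 45 mm.
- tin_corner_a (a point): Bottom corner of the tin, at x = 35 mm, y = 50 mm in the tin's frame.
- tin_corner_b (a point): Bottom corner of the tin, at x = 35 mm, y = -50 mm in the tin's frame.
- tin_corner_c (a point): Bottom corner of the tin, at x = -35 mm, y = 50 mm in the tin's frame.
- tin_corner_d (a point): Bottom corner of the tin, at x = -35 mm, y = -50 mm in the tin's frame.
- slab: Pale stone slab let in level with the tiles (no step), 150 mm along its x by 170 mm along its y; fixed. Origin at its centre, at the height of the tiles. Its y axis starts within 0.12 rad of world y. The tin must end wholly inside its outline.
- turner: Wooden turner standing blade down in one of the holder's slots, 230 mm tall overall, about 70 g. Blade: 44 mm along its x, 9 mm thick along its y, from z = 0 to 100 mm. Flat strap handle with square end: 26 mm along x, 12 mm thick along y, from z = 98 to 230 mm. Origin at the centre of the blade's foot, z up towards the handle's end; the flat faces look to +y and -y. It can rock a few degrees in the slot. It is the only one with a flat handle.
- holder: Fixed clay block with three narrow slots in a row, 190 mm along its x (the row), 52 mm along its y, 95 mm high. Slots centred at x = -60, 0 and +60 mm, y = 0, each about 51 mm along x by 19 mm along y, 90 mm deep (floor 5 mm above the tiles), mouths chamfered 4 mm. Origin at the centre of its underside. Which utensil stands in which slot varies; all stand with their x along the row.
- spoon: Other wooden utensil in the holder: same 44 by 9 by 100 mm blade down, round 16 mm handle with a 20 mm ball top, 222 mm tall. Origin at the centre of its foot. Leave it in its slot.
- fork: Other wooden utensil in the holder: same blade down, round 12 mm handle with a 24 mm flat disc on top, 210 mm tall. Origin at the centre of its foot. Leave it in its slot.
- bowl: White ceramic bowl, 100 mm across, 50 mm high, loose, standing by one side of the way to the slab: with the jar it leaves a passage about 155 mm wide on the slab's -y side, in line with the slab to within 10 mm. Origin at the centre of its underside. Leave it alone.
- jar: Glass jar, 68 mm across, 90 mm high, loose, at the other side of that passage (bowl and jar swap sides). Origin at the centre of its underside. Leave it alone.
- tongs: Steel tongs lying on the tiles beyond the slab (its +y side), 200 mm long (its x), 45 mm wide, 14 mm high. Origin at the middle of its underside. Leave it alone.
- scoop: White plastic scoop lying on the tiles, its open box 75 by 55 by 32 mm centred on the origin (underside), handle reaching to x = -117 mm. Leave it alone.
Mind the look-alikes: they are no part of the job. Of the things that look like the holder, the smaller one is meant.

How it is judged:
By the outcome, as a careful person would: the job done as asked, in the order asked, and still so for the second after the job is handed in, with the robot touching nothing.
It also fails if it takes over 67 s, if anything falls off the work surface, if the arm or the gripper's body presses on something with over 40 N, if the wrist force passes 120 N, or if a joint passes its speed limit or range.

## Working session

There is one attempt and no reset: what is moved stays moved. The work goes in short steps, Python scripts to look and compute and a shell command to move; the robot and the scene stay as the last step left them, time stands still between calls to the robot, and variables do not carry over. Pictures are saved under pics/ and viewed, at most 10 in all, crops included, and the job is handed in when it is done.

```bash
mkdir -p pics; python3 - <<'E'
from plant import arm
import cv2,pickle
for n in("scene","top"):
    c=arm.read_camera(n);pickle.dump(c,open(f"pics/{n}0.pkl","wb"))
    im=cv2.cvtColor(c["pixels"],cv2.COLOR_RGB2BGR);cv2.imwrite(f"pics/{n}0.png",cv2.resize(im,(800,600),interpolation=cv2.INTER_CUBIC))
    print(n,c["fx"],c["fy"],c["cx"],c["cy"],c["R"],c["t"])
print(arm.get_obs(), arm.tip_reach)
E
```

```text
scene 464.01417883263525 464.01417883263525 256.4676042327914 191.0251689638157 [[-0.24636947  0.96913555 -0.00885304]
 [ 0.71690765  0.17608705 -0.67456414]
 [-0.65218518 -0.17253882 -0.73816316]] [  88.12479127 -309.10424768 1715.96752134]
top 401.37074336044236 401.37074336044236 251.10729996940532 194.93145677918645 [[ 0.02740113 -0.99961265  0.00487166]
 [-0.99197429 -0.02779289 -0.1233473 ]
 [ 0.12343492 -0.0014527  -0.99235161]] [4.30712360e-01 4.32801592e+02 1.06049936e+03]
{'time': 0.1, 'joint_pos': array([-1.2428814 ,  0.46933321, -0.04861917,  1.53359434,  0.02407043,
        1.14103383, -0.08231631]), 'qd': array([ 0.00258066, -0.00143717, -0.00017273, -0.00247136,  0.0001637 ,
        0.0007312 ,  0.00166831]), 'effort': array([ 9.08690745e-04, -5.11517036e+01, -4.67669335e-02, -2.38391930e+01,
        1.09016325e-02,  4.34192101e-03,  7.02778976e-06]), 'ee_pos': array([235.56282689, 632.02677455, 255.37658195]), 'eef_rot': array([-5.57428657e-01, -3.09144744e+00,  2.76582718e-03]), 'contact_force': array([ 0.14422858,  0.46110709, -0.86764799]), 'ft_torque': array([-0.00884551,  0.02562426, -0.02058671]), 'grip_force': 0.0, 'grip_width': 85.43912578500827} 25.0
```

View pics/top0.png

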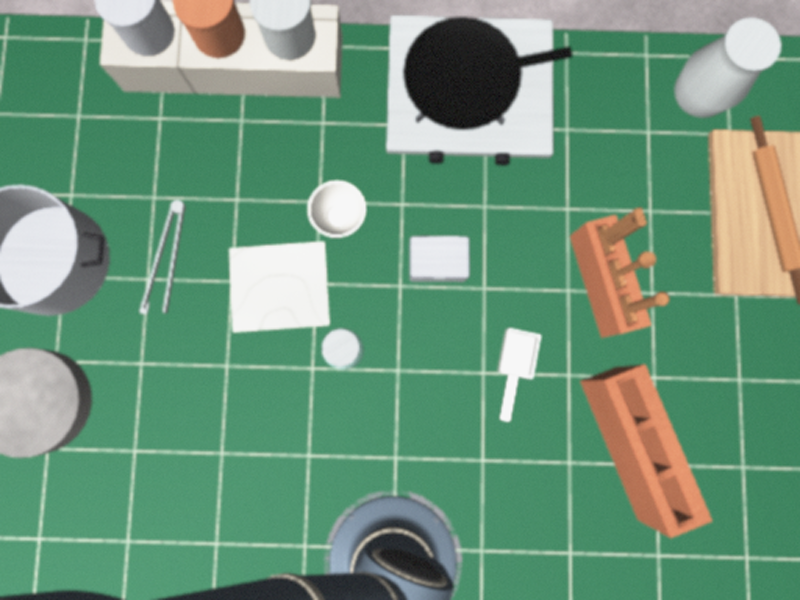

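View pics/scene0.png

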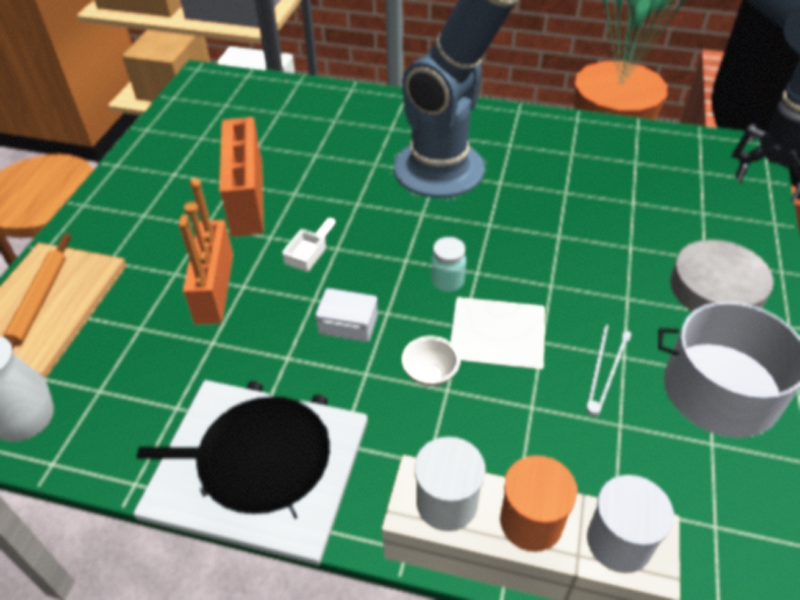

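The top view shows the tin at (440,258), slab at (279,287), bowl at (337,208) and jar at (341,349). There are two holder-like blocks: the smaller one with utensils at (612,275), and a larger empty one at (648,450). The smaller one is meant. The three utensil tops in it are at (638,217), (648,260) and (662,299). The first looks flat-handled, and I'll confirm that in an enlarged crop.

```bash
cat > h.py <<'E'
import numpy as np,pickle,cv2
def pt(c,u,v,z,s=1.5625):
    # u,v in 800x600 view pixels
    p=np.array([((u+.5)/s-.5-c["cx"])/c["fx"],((v+.5)/s-.5-c["cy"])/c["fy"],1.])
    R=np.array(c["R"]);C=-R.T@np.array(c["t"]);d=R.T@p
    return C+d*(z-C[2])/d[2]
def proj(c,X):
    q=(np.array(c["R"])@np.array(X).T).T+np.array(c["t"]);return np.c_[c["fx"]*q[:,0]/q[:,2]+c["cx"],c["fy"]*q[:,1]/q[:,2]+c["cy"]]
def crop(c,x0,y0,x1,y1,w,h):
    return cv2.resize(cv2.cvtColor(c["pixels"],cv2.COLOR_RGB2BGR)[y0:y1,x0:x1],(w,h),interpolation=cv2.INTER_CUBIC)
E
python3 - <<'E'
from h import *
t=pickle.load(open("pics/top0.pkl","rb"));s=pickle.load(open("pics/scene0.pkl","rb"))
a=crop(t,360,125,440,225,480,600)  #x6
b=crop(s,110,110,163,210,320,600)  #x6
cv2.imwrite("pics/c1.png",np.hstack([a,b]))
cv2.imwrite("pics/c2.png",crop(t,140,110,340,260,800,600)) #x4
E
```

```text
(no output)
```

View pics/c1.png

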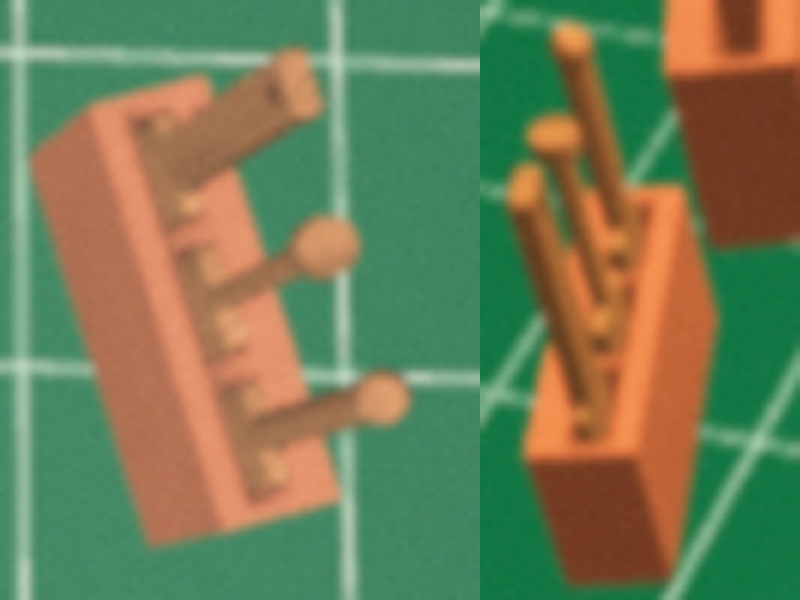

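View pics/c2.png

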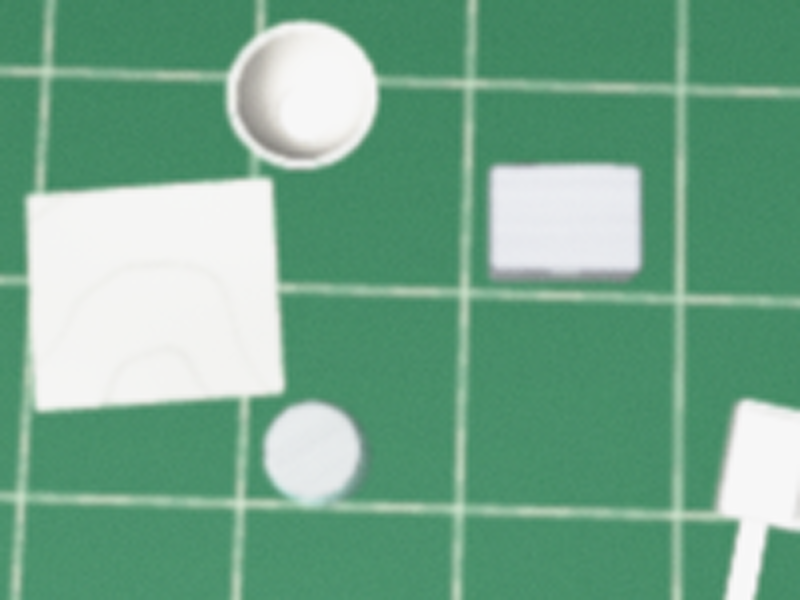

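The crop confirms it. The utensil at the far +x slot, end at (295,85), has the flat strap with a square end. The other two carry a disc, at (328,246), and a ball, at (383,398). In the second crop the slab corners are (27,196), (271,179), (284,391) and (37,411), and the tin's top runs from (490,165) to (640,270).

```bash
python3 - <<'E'
from h import *
t=pickle.load(open("pics/top0.pkl","rb"));s=pickle.load(open("pics/scene0.pkl","rb"))
np.set_printoptions(precision=1,suppress=True)
def P(c,l,x0,y0,k,z): return np.array([pt(c,x0+(u+.5)/k-.5,y0+(v+.5)/k-.5,z,1.) for u,v in l])
def show(n,p):
    p=p[:,:2];print(n,p.tolist() if 0 else p.ravel(),'mean',p.mean(0),'ang edges',[round(float(np.arctan2(*(p[(i+1)%len(p)]-p[i])[::-1])),3) for i in range(len(p))])
show("holder",P(t,[(92,103),(207,78),(340,497),(222,532)],360,125,6,95))
show("turner end",P(t,[(290,48),(322,108),(302,120),(268,62)],360,125,6,230))
show("turner end scene",P(s,[(525,172)],110,110,6,230))
show("others",P(t,[(328,246),(383,398)],360,125,6,215))
show("slab",P(t,[(27,196),(271,179),(284,391),(37,411)],140,110,4,0))
show("tin",P(t,[(490,165),(640,165),(640,270),(490,270)],140,110,4,56))
show("bowl",P(t,[(303,95),(228,95),(378,95)],140,110,4,50))
show("jar",P(t,[(313,452),(263,452),(362,452)],140,110,4,90))
show("scoop",P(t,[(740,400),(720,517)],140,110,4,32))
# scene tin top corners z=56
sc=lambda l,z:np.array([pt(s,u,v,z) for u,v in l])
show("tin scene",sc([(328,290),(378,298),(370,328),(317,319)],56))
show("slab scene",sc([(457,298),(547,306),(544,367),(450,358)],0))
E
```

```text
holder [ 571.5 -303.5  584.  -353.3  404.  -406.5  387.8 -356.4] mean [ 486.8 -354.9] ang edges [-1.325, -2.854, 1.883, 0.28]
turner end [ 558.3 -335.5  535.6 -347.   530.8 -339.5  552.7 -327.2] mean [ 544.3 -337.3] ang edges [-2.673, 2.136, 0.511, -0.978]
turner end scene [ 480.9 -132.4] mean [ 480.9 -132.4] ang edges [0.0]
others [ 486.4 -354.3  429.1 -373.6] mean [ 457.8 -363.9] ang edges [-2.817, 0.325]
slab [530.3 308.8 547.3 138.4 398.2 123.3 379.6 292.9] mean [463.8 215.8] ang edges [-1.471, -3.041, 1.68, 0.105]
tin [ 548.4  -13.7  551.3 -114.   480.2 -114.8  477.4  -15.4] mean [514.3 -64.5] ang edges [-1.542, -3.129, 1.599, 0.024]
bowl [594.5 113.5 593.1 164.1 596.   62.9] mean [594.5 113.5] ang edges [1.6, -1.542, 1.6]
jar [351.9  94.5 351.  126.1 352.8  63.6] mean [351.9  94.8] ang edges [1.598, -1.543, 1.598]
scoop [ 397.7 -186.1  319.3 -173.1] mean [ 358.5 -179.6] ang edges [2.978, -0.163]
tin scene [ 487.6 -109.4  484.8  -11.7  559.1   -6.1  561.6 -106.3] mean [523.3 -58.4] ang edges [1.599, 0.075, -1.546, -3.099]
slab scene [398.4 124.7 377.3 299.6 527.7 311.4 548.4 141.5] mean [463.  219.3] ang edges [1.691, 0.078, -1.449, -3.03]
```

```bash
R='{"translation":[-23,-17,-2.2],"twist":0,"fingers":1}'; python3 -m crank '[{"translation":[-23,-17,-2.2],"twist":0,"fingers":1},{"translation":[-23,-17,-2.2],"twist":0,"fingers":1},{"translation":[-23,-17,-2.2],"twist":0,"fingers":1},{"translation":[-23,-17,-2.2],"twist":0,"fingers":1},{"translation":[-23,-17,-2.2],"twist":0,"fingers":1},{"translation":[-23,-17,-2.2],"twist":0,"fingers":1},{"translation":[-23,-17,-2.2],"twist":0,"fingers":1},{"translation":[-23,-17,-2.2],"twist":0,"fingers":1},{"translation":[-23,-17,-2.2],"twist":0,"fingers":1},{"translation":[-23,-17,-2.2],"twist":0,"fingers":1}]' 60
python3 -m crank '[{"translation":[-23,-17,-2.2],"twist":0,"fingers":1},{"translation":[-23,-17,-2.2],"twist":0,"fingers":1},{"translation":[-23,-17,-2.2],"twist":0,"fingers":1},{"translation":[-23,-17,-2.2],"twist":0,"fingers":1},{"translation":[-23,-17,-2.2],"twist":0,"fingers":1},{"translation":[-23,-17,-2.2],"twist":0,"fingers":1},{"translation":[-23,-17,-2.2],"twist":0,"fingers":1},{"translation":[-23,-17,-2.2],"twist":0,"fingers":1},{"translation":[-23,-17,-2.2],"twist":0,"fingers":1},{"translation":[-23,-17,-2.2],"twist":0,"fingers":1}]'
```

```text
time: 0.93
ee_pos: [392.3, 391.4, 278.0]
eef_rot: [-0.557, -3.091, 0.001]
contact_force: [0.3, 0.3, 0.9]
grip_width: 85.4
grip_force: 0.0
time: 1.77
ee_pos: [548.3, 152.0, 300.0]
eef_rot: [-0.557, -3.091, 0.0]
contact_force: [0.1, 0.0, -1.1]
grip_width: 85.6
grip_force: 0.0
```

```bash
python3 -m crank '[{"translation":[-8.4,-23,0],"twist":0,"fingers":1},{"translation":[-8.4,-23,0],"twist":0,"fingers":1},{"translation":[-8.4,-23,0],"twist":0,"fingers":1},{"translation":[-8.4,-23,0],"twist":0,"fingers":1},{"translation":[-8.4,-23,0],"twist":0,"fingers":1},{"translation":[-8.4,-23,0],"twist":0,"fingers":1},{"translation":[-8.4,-23,0],"twist":0,"fingers":1},{"translation":[-8.4,-23,0],"twist":0,"fingers":1},{"translation":[-8.4,-23,0],"twist":0,"fingers":1},{"translation":[-8.4,-23,0],"twist":0,"fingers":1}]'
python3 -m crank '[{"translation":[-8.4,-23,0],"twist":0,"fingers":1},{"translation":[-8.4,-23,0],"twist":0,"fingers":1},{"translation":[-8.4,-23,0],"twist":0,"fingers":1},{"translation":[-8.4,-23,0],"twist":0,"fingers":1},{"translation":[-8.4,-23,0],"twist":0,"fingers":1},{"translation":[-8.4,-23,0],"twist":0,"fingers":1},{"translation":[-8.4,-23,0],"twist":0,"fingers":1},{"translation":[-8.4,-23,0],"twist":0,"fingers":1},{"translation":[-8.4,-23,0],"twist":0,"fingers":1},{"translation":[-8.4,-23,0],"twist":0,"fingers":1}]'
python3 -m crank '[{"translation":[0,0,0],"twist":7.1,"fingers":0.3},{"translation":[0,0,0],"twist":7.1,"fingers":0.3},{"translation":[0,0,0],"twist":7.1,"fingers":0.3},{"translation":[0,0,0],"twist":7.1,"fingers":0.3},{"translation":[0,0,0],"twist":7.1,"fingers":0.3},{"translation":[0,0,0],"twist":7.1,"fingers":0.3},{"translation":[0,0,0],"twist":7.1,"fingers":0.3},{"translation":[0,0,0],"twist":7.1,"fingers":0.3},{"translation":[0,0,0],"twist":7.1,"fingers":0.3},{"translation":[0,0,0],"twist":7.1,"fingers":0.3}]'
python3 -m crank '[{"translation":[0,0,0],"twist":7.1,"fingers":0.3},{"translation":[0,0,0],"twist":7.1,"fingers":0.3},{"translation":[0,0,0],"twist":7.1,"fingers":0.3},{"translation":[0,0,0],"twist":7.1,"fingers":0.3},{"translation":[0,0,0],"twist":7.1,"fingers":0.3},{"translation":[0,0,0],"twist":7.1,"fingers":0.3},{"translation":[0,0,0],"twist":7.1,"fingers":0.3},{"translation":[0,0,0],"twist":7.1,"fingers":0.3},{"translation":[0,0,0],"twist":7.1,"fingers":0.3},{"translation":[0,0,0],"twist":7.1,"fingers":0.3}]'
python3 - <<'E'
from plant import arm
from h import *
from scipy.spatial.transform import Rotation as Ro
np.set_printoptions(precision=3,suppress=True)
o=arm.get_obs();print(o["ee_pos"],Ro.from_rotvec(o["eef_rot"]).as_matrix(),o["joint_pos"])
c=arm.read_camera("wrist");pickle.dump(c,open("pics/w1.pkl","wb"));cv2.imwrite("pics/w1.png",crop(c,0,0,512,384,800,600))
for z in(235,):
  print(proj(c,[[544.4,-338,235]])*1.5625)
E
```

```text
time: 2.6
ee_pos: [545.9, -92.7, 299.9]
eef_rot: [-0.557, -3.091, -0.0]
contact_force: [0.5, 0.7, 0.9]
grip_width: 85.2
grip_force: 0.0
time: 3.43
ee_pos: [544.4, -337.4, 299.7]
eef_rot: [-0.557, -3.091, -0.001]
contact_force: [0.7, -0.3, 0.8]
grip_width: 85.4
grip_force: 0.0
time: 4.27
ee_pos: [544.6, -336.1, 299.7]
eef_rot: [-2.255, -2.186, 0.0]
contact_force: [0.0, -0.1, 0.0]
grip_width: 55.8
grip_force: 0.0
time: 5.1
ee_pos: [544.7, -336.1, 299.8]
eef_rot: [-3.105, -0.47, 0.001]
contact_force: [-0.6, -0.1, -0.2]
grip_width: 55.7
grip_force: 0.0
[ 544.655 -336.08   299.786] [[ 0.955  0.296 -0.001]
 [ 0.296 -0.955  0.001]
 [-0.    -0.001 -1.   ]] [-0.184  0.533  1.012  1.608 -0.469  1.265 -0.36 ]
[[407.898 361.821]]
```

View pics/w1.png

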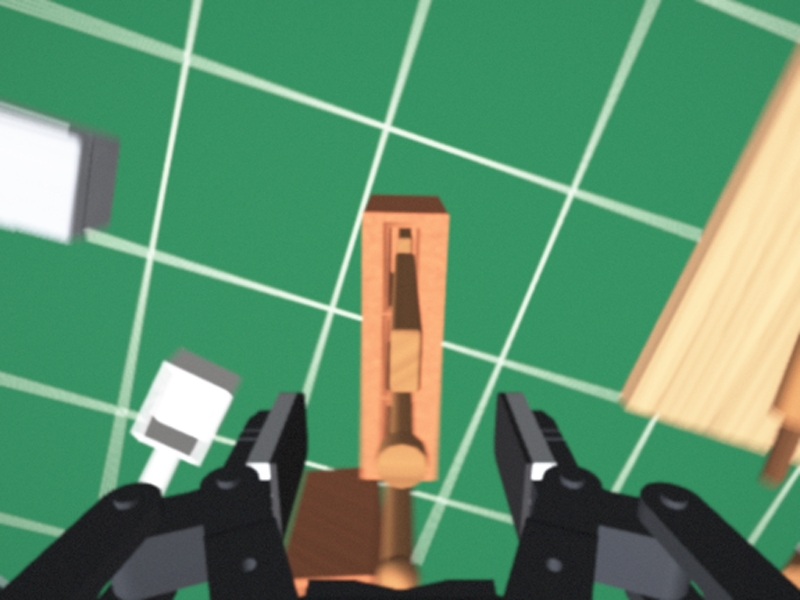

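The wrist view has the turner's square end at (406,360), within 2 px of the predicted spot, and the holder is aligned with the tool. I'll descend and grip.

```bash
python3 -m crank '[{"translation":[-0.8,1.7,20],"twist":0,"fingers":0.3},{"translation":[0,0,20],"twist":0,"fingers":0.3},{"translation":[0,0,20],"twist":0,"fingers":0.3},{"translation":[0,0,20],"twist":0,"fingers":0.3},{"translation":[0,0,12],"twist":0,"fingers":0.3},{"translation":[0,0,8],"twist":0,"fingers":0.3},{"translation":[0,0,0],"twist":0,"fingers":0.3},{"translation":[0,0,0],"twist":0,"fingers":-1},{"translation":[0,0,0],"twist":0,"fingers":-1},{"translation":[0,0,0],"twist":0,"fingers":-1}]' 80
python3 -m crank '[{"translation":[0,0,0],"twist":0,"fingers":-1},{"translation":[0,0,0],"twist":0,"fingers":-1},{"translation":[0,0,0],"twist":0,"fingers":-1},{"translation":[0,0,0],"twist":0,"fingers":-1},{"translation":[0,0,0],"twist":0,"fingers":-1},{"translation":[0,0,0],"twist":0,"fingers":-1},{"translation":[0,0,0],"twist":0,"fingers":-1},{"translation":[0,0,0],"twist":0,"fingers":-1},{"translation":[0,0,0],"twist":0,"fingers":-1},{"translation":[0,0,0],"twist":0,"fingers":-1}]'
```

```text
time: 5.98
ee_pos: [545.0, -338.9, 201.5]
eef_rot: [3.103, 0.48, 0.003]
contact_force: [0.0, -0.4, 0.3]
grip_width: 19.6
grip_force: 0.0
time: 6.82
ee_pos: [545.0, -338.8, 201.4]
eef_rot: [3.104, 0.479, 0.003]
contact_force: [-0.5, 1.3, 4.8]
grip_width: 10.9
grip_force: 78.6
```

```bash
python3 -m crank '[{"translation":[0,0,-5],"twist":0,"fingers":-1},{"translation":[0,0,-8],"twist":0,"fingers":-1},{"translation":[0,0,-10],"twist":0,"fingers":-1},{"translation":[0,0,-13],"twist":0,"fingers":-1},{"translation":[0,0,-15],"twist":0,"fingers":-1},{"translation":[0,0,-15],"twist":0,"fingers":-1},{"translation":[0,0,-15],"twist":0,"fingers":-1},{"translation":[0,0,-15],"twist":0,"fingers":-1},{"translation":[0,0,-10],"twist":0,"fingers":-1},{"translation":[0,0,-4],"twist":0,"fingers":-1}]'
python3 - <<'E'
from plant import arm
from h import *
from scipy.spatial.transform import Rotation as Ro
np.set_printoptions(precision=3,suppress=True)
o=arm.get_obs();M=Ro.from_rotvec(o["eef_rot"]).as_matrix();print(o["ee_pos"],M,o["joint_pos"],o["grip_width"])
t=arm.read_camera("top");s=arm.read_camera("scene");pickle.dump((t,s),open("pics/l.pkl","wb"))
f=o["ee_pos"]+M@[0,0,196.4]
P=np.array([f+M@[22,0,0],f-M@[22,0,0]]);print(proj(t,P),proj(s,P))
a=crop(t,340,90,440,240,400,600);b=crop(s,90,40,190,190,400,600)
print((proj(t,P)-[340,90])*4,(proj(s,P)-[90,40])*4)
cv2.imwrite("pics/l.png",np.hstack([a,b]))
E
```

```text
time: 7.65
ee_pos: [544.9, -339.1, 312.8]
eef_rot: [3.103, 0.479, 0.004]
contact_force: [0.3, -0.1, 0.4]
grip_width: 11.3
grip_force: 77.8
[ 544.866 -339.067  312.837] [[ 0.953  0.302  0.003]
 [ 0.302 -0.953 -0.002]
 [ 0.002  0.002 -1.   ]] [-0.183  0.524  1.018  1.59  -0.461  1.285 -0.358] 11.297669913066866
[[389.132 141.874]
 [394.635 158.294]] [[124.462 176.874]
 [126.505 166.052]]
[[196.528 207.496]
 [218.54  273.176]] [[137.847 547.497]
 [146.021 504.207]]
```

View pics/l.png

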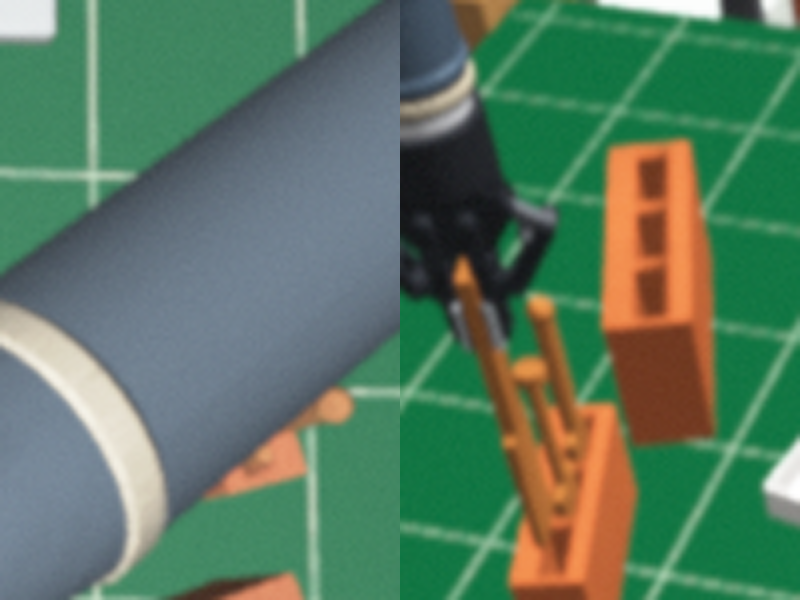

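The turner is clear of the holder and held upright, with its foot near (545,550) in the right crop. The other two utensils are still standing. I'll carry it behind the tin.

```bash
python3 -m crank '[{"translation":[3.5,-14,0],"twist":0,"fingers":-1},{"translation":[3.5,-20,0],"twist":0,"fingers":-1},{"translation":[3.5,-20,0],"twist":0,"fingers":-1},{"translation":[3.5,-23,0],"twist":0,"fingers":-1},{"translation":[3.5,-23,0],"twist":0,"fingers":-1},{"translation":[3.5,-23,0],"twist":0,"fingers":-1},{"translation":[3.5,-23,0],"twist":0,"fingers":-1},{"translation":[3.5,-20,0],"twist":0,"fingers":-1},{"translation":[3.5,-20,0],"twist":0,"fingers":-1},{"translation":[3.5,-11,0],"twist":0,"fingers":-1}]'
python3 -m crank '[{"translation":[0,0,5],"twist":3.6,"fingers":-1},{"translation":[0,0,10],"twist":3.6,"fingers":-1},{"translation":[0,0,15],"twist":3.5,"fingers":-1},{"translation":[0,0,15],"twist":0,"fingers":-1},{"translation":[0,0,15],"twist":0,"fingers":-1},{"translation":[0,0,15],"twist":0,"fingers":-1},{"translation":[0,0,15],"twist":0,"fingers":-1},{"translation":[0,0,12],"twist":0,"fingers":-1},{"translation":[0,0,6],"twist":0,"fingers":-1},{"translation":[0,0,2],"twist":0,"fingers":-1}]'
cat > chk.py <<'E'
from plant import arm
from h import *
from scipy.spatial.transform import Rotation as Ro
import sys
np.set_printoptions(precision=3,suppress=True)
o=arm.get_obs();M=Ro.from_rotvec(o["eef_rot"]).as_matrix();print(o["ee_pos"],"\n",M,"\n",o["joint_pos"],o["grip_width"],o["contact_force"])
print("foot",o["ee_pos"]+M@[0,0,196.4])
s=arm.read_camera("scene");t=arm.read_camera("top");n=sys.argv[1];pickle.dump((t,s),open(f"pics/{n}.pkl","wb"))
a=crop(t,170,90,320,202,400,300);b=crop(s,170,130,370,280,800,600)
b[:300,400:]=a if len(sys.argv)>2 else b[:300,400:]
cv2.imwrite(f"pics/{n}.png",b)
E
python3 chk.py p1
```

```text
time: 8.58
ee_pos: [517.6, -137.1, 309.1]
eef_rot: [-3.102, -0.483, 0.003]
contact_force: [0.6, -0.6, -1.0]
grip_width: 11.3
grip_force: 78.0
time: 9.42
ee_pos: [517.7, -139.7, 199.0]
eef_rot: [-3.136, -0.187, 0.004]
contact_force: [-0.1, -0.1, -0.8]
grip_width: 11.0
grip_force: 78.0
[ 517.702 -139.678  198.984] 
 [[ 0.993  0.119 -0.002]
 [ 0.119 -0.993  0.   ]
 [-0.002 -0.001 -1.   ]] 
 [-0.605  0.476  1.059  1.966 -0.497  0.991 -0.759] 11.008529040584627 [-0.143 -0.144 -0.817]
foot [ 517.22  -139.637    2.584]
```

View pics/p1.png

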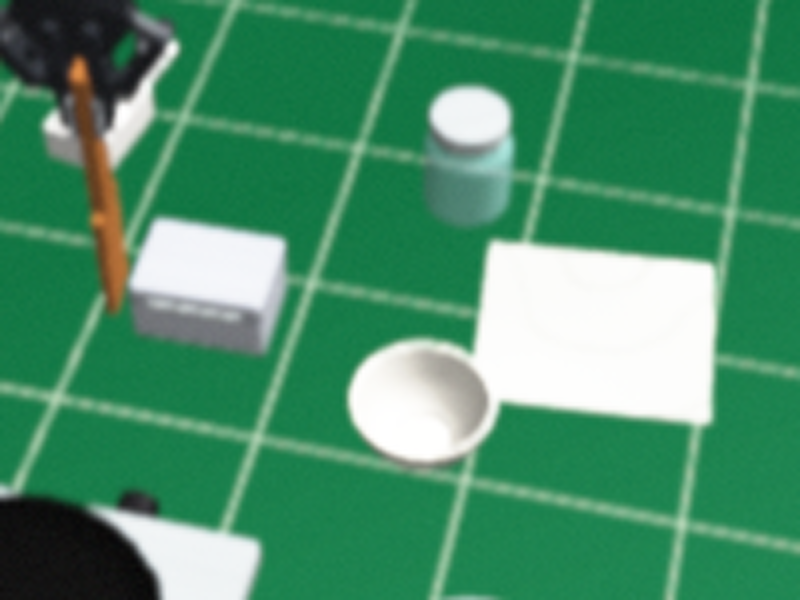

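The scene view shows the turner behind the tin's -y face, its foot at (115,310), with the tin untouched. The tin's top corners are (150,220), (287,240), (270,302) and (132,285). I'll check its pose against the foot prediction.

```bash
cat > tin.py <<'E'
from h import *
from scipy.optimize import least_squares
def fit(c,obs,x0): # obs: (lx,ly,z,u,v) image px ; returns x,y,yaw
    L=np.array([o[:3] for o in obs],float);U=np.array([o[3:] for o in obs],float)
    def f(p):
        C,S=np.cos(p[2]),np.sin(p[2]);X=np.c_[p[0]+C*L[:,0]-S*L[:,1],p[1]+S*L[:,0]+C*L[:,1],L[:,2]]
        return (proj(c,X)-U).ravel()
    r=least_squares(f,x0);return r.x,np.abs(r.fun).max()
def tin(c,px,x0,ox=170,oy=130,k=4): # px: list in view order matching corners
    return fit(c,[(*l,ox+(u+.5)/k-.5,oy+(v+.5)/k-.5) for l,(u,v) in px],x0)
E
python3 - <<'E'
from tin import *
t,s=pickle.load(open("pics/p1.pkl","rb"))
print(tin(s,[((-35,-50,56),(150,220)),((-35,50,56),(287,240)),((35,50,56),(270,302)),((35,-50,56),(132,285)),((35,50,0),(265,353)),((35,-50,0),(138,332))],[515,-62,0]))
print((proj(s,[[517.2,-139.6,2.6],[517.7,-139.7,102],[517.7,-139.7,232.]])-[170,130])*4+1.5)
# slab & bowl/jar with scene at this crop
for n,l in(("slab",[(488,241),(714,262),(712,423),(478,398)]),):
    print(n,np.mean([pt(s,170+(u+.5)/4-.5,130+(v+.5)/4-.5,0,1.) for u,v in l],0))
E
```

```text
(array([ 5.13749824e+02, -6.37999833e+01,  6.64616435e-02]), np.float64(1.601271977670848))
[[116.01419251 292.43159147]
 [101.63089774 201.73409925]
 [ 80.74234721  66.11367566]]
slab [462.79255886 218.06078762   0.        ]
```

```bash
python3 -m crank '[{"translation":[-0.5,-4,-1],"twist":0,"fingers":-1},{"translation":[-0.6,-8,-1],"twist":0,"fingers":-1},{"translation":[-0.8,-8,0],"twist":0,"fingers":-1},{"translation":[-0.8,-8,0],"twist":0,"fingers":-1},{"translation":[-0.8,-8,0],"twist":0,"fingers":-1},{"translation":[-0.8,-10,0],"twist":0,"fingers":-1},{"translation":[-0.8,-10,0],"twist":0,"fingers":-1},{"translation":[-0.8,-10,0],"twist":0,"fingers":-1},{"translation":[-0.8,-10,0],"twist":0,"fingers":-1},{"translation":[-0.8,-10,0],"twist":0,"fingers":-1}]'
cat > sil.py <<'E'
from tin import *
from scipy.optimize import minimize
def seg(c,x,y):
    I=c["pixels"].astype(int);m=((I.max(2)-I.min(2)<40)&(I.min(2)>85)).astype(np.uint8)
    m=cv2.morphologyEx(m,cv2.MORPH_OPEN,np.ones((3,3),np.uint8))
    n,l,st,_=cv2.connectedComponentsWithStats(m);u,v=proj(c,[[x,y,40]])[0];k=l[int(round(v)),int(round(u))]
    return (l==k).astype(np.uint8),st[k]
def silfit(c,p0):
    m,st=seg(c,*p0[:2]);K=8
    L=np.array([(a,b,z) for a in(-35,35) for b in(-50,50) for z in(0,56)],float)
    def cost(p):
        C,S=np.cos(p[2]),np.sin(p[2]);X=np.c_[p[0]+C*L[:,0]-S*L[:,1],p[1]+S*L[:,0]+C*L[:,1],L[:,2]]
        h=cv2.convexHull(np.round((proj(c,X)*K)).astype(np.int32));q=np.zeros((384*2,512*2),np.uint8)
        cv2.fillConvexPoly(q,(h*256//K*2).astype(np.int32),1,shift=8)
        return float((q!=cv2.resize(m,None,fx=2,fy=2,interpolation=cv2.INTER_NEAREST)).sum())/4
    best=min((minimize(cost,p0,method="Nelder-Mead",options=dict(initial_simplex=[p0,np.add(p0,[8*s,0,0]),np.add(p0,[0,8*s,0]),np.add(p0,[0,0,.15*s])])) for s in(1,-1)),key=lambda r:r.fun)
    return best.x,best.fun,st
if __name__=="__main__":
    import sys;np.set_printoptions(precision=3,suppress=True)
    n=sys.argv[1];t,s=pickle.load(open(f"pics/{n}.pkl","rb"));print("tin scene",*silfit(s,[float(a) for a in sys.argv[2:5]]))
E
python3 sil.py p1 514 -64 .05; python3 chk.py p2; python3 sil.py p2 500 12 .12
```

```text
time: 10.35
ee_pos: [500.9, -55.2, 202.8]
eef_rot: [3.134, 0.189, 0.002]
contact_force: [0.2, -3.7, 0.6]
grip_width: 11.4
grip_force: 78.4
tin scene [513.683 -64.432   0.066] 82.25 [ 202  185   40   33 1053]
[500.886 -55.177 202.778] 
 [[ 0.993  0.12   0.001]
 [ 0.12  -0.993 -0.001]
 [ 0.001  0.002 -1.   ]] 
 [-0.837  0.42   1.118  2.036 -0.462  0.964 -0.931] 11.427028583657322 [ 0.208 -3.729  0.642]
foot [501.161 -55.448   6.379]
tin scene [496.568  -1.533   0.117] 72.5 [ 225  185   38   31 1035]
```

```bash
python3 -m crank '[{"translation":[-0.5,-8,0],"twist":0,"fingers":-1},{"translation":[-0.5,-8,0],"twist":0,"fingers":-1},{"translation":[-0.5,-8,0],"twist":0,"fingers":-1},{"translation":[-0.5,-8,0],"twist":0,"fingers":-1},{"translation":[-0.5,-8,0],"twist":0,"fingers":-1},{"translation":[-0.5,-8,0],"twist":0,"fingers":-1},{"translation":[-0.5,-8,0],"twist":0,"fingers":-1},{"translation":[-0.5,-8,0],"twist":0,"fingers":-1},{"translation":[-0.5,-8,0],"twist":0,"fingers":-1},{"translation":[-0.5,-8,0],"twist":0,"fingers":-1}]'
python3 chk.py p3; python3 sil.py p3 483 78 .12
```

```text
time: 11.28
ee_pos: [486.0, 24.1, 202.3]
eef_rot: [-3.136, -0.188, 0.0]
contact_force: [0.3, -3.1, 1.8]
grip_width: 11.0
grip_force: 78.4
[486.019  24.149 202.274] 
 [[ 0.993  0.119 -0.   ]
 [ 0.119 -0.993  0.   ]
 [-0.    -0.    -1.   ]] 
 [-1.04   0.397  1.154  2.072 -0.449  0.951 -1.095] 11.000195543266639 [ 0.277 -3.104  1.751]
foot [485.999  24.149   5.874]
tin scene [513.757 116.252  -0.619] 3110.5 [ 253  186   96   62 4300]
```

```bash
python3 - <<'E'
from h import *
t,s=pickle.load(open("pics/p3.pkl","rb"))
for n,X in(("tin",[480,78,56]),("tinside",[517,75,28]),("bowl",[594,113,5]),("bowlr",[575,75,45]),("slab",[464,217,0])):
    u,v=np.round(proj(s,[X])[0]).astype(int);print(n,u,v,s["pixels"][v-1:v+2,u-1:u+2].mean((0,1)))
u,v=np.round(proj(s,[[480,78,56]])[0]).astype(int)
for r in range(v-20,v+45,4): print(r,[tuple(int(a) for a in s["pixels"][r,x]) for x in range(u-24,u+40,8)])
E
```

```text
tin 272 195 [243.66666667 245.22222222 249.        ]
tinside 268 210 [127.55555556 130.11111111 134.88888889]
bowl 275 238 [255. 255. 254.]
bowlr 263 222 [250.66666667 250.         247.33333333]
slab 319 212 [253.         253.         251.33333333]
175 [(21, 119, 68), (147, 161, 122), (20, 121, 71), (21, 121, 69), (72, 121, 105), (83, 136, 121), (115, 175, 159), (131, 182, 145)]
179 [(22, 119, 68), (105, 127, 80), (18, 121, 71), (19, 121, 68), (72, 124, 106), (81, 133, 118), (102, 167, 146), (128, 179, 142)]
183 [(20, 120, 70), (92, 117, 64), (19, 120, 68), (23, 123, 72), (66, 123, 103), (82, 134, 119), (40, 131, 89), (92, 156, 114)]
187 [(22, 120, 69), (171, 169, 160), (210, 227, 228), (171, 200, 194), (115, 165, 142), (59, 135, 97), (21, 124, 72), (39, 130, 81)]
191 [(27, 122, 73), (218, 213, 220), (243, 244, 248), (243, 245, 249), (243, 245, 249), (238, 241, 246), (222, 233, 223), (168, 204, 178)]
195 [(74, 148, 103), (235, 237, 242), (243, 245, 249), (243, 245, 249), (243, 245, 249), (235, 239, 243), (252, 252, 250), (252, 252, 250)]
199 [(140, 189, 154), (240, 242, 247), (245, 2
[... 764 characters left out ...]
 253), (253, 254, 253)]
223 [(25, 125, 75), (24, 125, 74), (249, 248, 244), (228, 227, 218), (171, 169, 160), (172, 169, 160), (254, 254, 253), (254, 254, 253)]
227 [(26, 127, 74), (71, 142, 99), (252, 251, 248), (245, 244, 239), (203, 198, 190), (159, 157, 148), (253, 254, 253), (254, 254, 253)]
231 [(25, 127, 76), (78, 147, 105), (254, 254, 253), (253, 253, 251), (228, 226, 216), (164, 160, 153), (74, 147, 104), (156, 194, 167)]
235 [(23, 126, 75), (28, 129, 77), (255, 255, 254), (255, 255, 254), (244, 242, 237), (165, 162, 154), (26, 128, 76), (28, 130, 78)]
239 [(29, 128, 76), (21, 127, 77), (254, 254, 253), (255, 255, 254), (255, 255, 254), (233, 232, 227), (27, 130, 80), (27, 129, 78)]
```

```bash
cat > top.py <<'E'
from tin import *
from scipy.optimize import minimize
import sys
def topfit(c,p0):
    I=cv2.GaussianBlur(c["pixels"],(3,3),0).astype(int);m=((I[...,2]-I[...,0]>=3)&(I.max(2)-I.min(2)<16)&(I.min(2)>195)).astype(np.uint8)
    m=cv2.morphologyEx(m,cv2.MORPH_OPEN,np.ones((3,3),np.uint8));n,l,st,_=cv2.connectedComponentsWithStats(m)
    u,v=proj(c,[[*p0[:2],56]])[0];k=l[int(round(v)),int(round(u))];m=(l==k).astype(np.uint8)
    rect=cv2.minAreaRect(cv2.findNonZero(m));
    M=cv2.moments(m,True);C=pt(c,M["m10"]/M["m00"],M["m01"]/M["m00"],56,1.)
    P=np.argwhere(m)[:,::-1];W=np.array([pt(c,a,b,56,1.)[:2] for a,b in P]).astype(np.float32);(cx,cy),(w,h),ang=cv2.minAreaRect(W)
    return C[:2],(cx,cy),(w,h),np.deg2rad(ang),len(P)
n=sys.argv[1];t,s=pickle.load(open(f"pics/{n}.pkl","rb"));print("tin",topfit(s,[float(a) for a in sys.argv[2:4]]))
E
python3 top.py p2 496 -1;python3 top.py p3 480 78
python3 -m crank '[{"translation":[-0.2,-7,0],"twist":0,"fingers":-1},{"translation":[-0.2,-7,0],"twist":0,"fingers":-1},{"translation":[-0.2,-7,0],"twist":0,"fingers":-1},{"translation":[-0.2,-7,0],"twist":0,"fingers":-1},{"translation":[-0.2,-7,0],"twist":0,"fingers":-1},{"translation":[-0.2,-7,0],"twist":0,"fingers":-1},{"translation":[-0.2,-7,0],"twist":0,"fingers":-1},{"translation":[-0.2,-7,0],"twist":0,"fingers":-1},{"translation":[-0.2,-7,0],"twist":0,"fingers":-1},{"translation":[-0.2,-7,0],"twist":0,"fingers":-1}]'
python3 chk.py p4; python3 top.py p4 471 148
```

```text
tin (array([501.09751001,   0.80381254]), (500.378662109375, 0.4659614562988281), (66.84332275390625, 96.91612243652344), np.float64(0.13625079180024935), 564)
tin (array([486.4851425 ,  79.22645833]), (485.8616638183594, 79.66856384277344), (66.96392059326172, 95.61183166503906), np.float64(0.12659829758731164), 561)
time: 12.22
ee_pos: [475.7, 93.4, 202.2]
eef_rot: [-3.136, -0.188, 0.0]
contact_force: [0.2, -1.3, -1.7]
grip_width: 11.1
grip_force: 78.2
[475.659  93.435 202.231] 
 [[ 0.993  0.119 -0.   ]
 [ 0.119 -0.993  0.   ]
 [-0.    -0.    -1.   ]] 
 [-1.195  0.399  1.168  2.077 -0.455  0.953 -1.232] 11.106741626142837 [ 0.179 -1.333 -1.667]
foot [475.611  93.462   5.831]
tin (array([476.3414086 , 148.66764595]), (475.8033447265625, 148.46844482421875), (67.20044708251953, 95.8981704711914), np.float64(0.12731889904401664), 573)
```

```bash
python3 -m crank '[{"translation":[0,-7,0],"twist":0,"fingers":-1},{"translation":[0,-7,0],"twist":0,"fingers":-1},{"translation":[0,-7,0],"twist":0,"fingers":-1},{"translation":[0,-7,0],"twist":0,"fingers":-1},{"translation":[0,-7,0],"twist":0,"fingers":-1},{"translation":[0,-7,0],"twist":0,"fingers":-1},{"translation":[0,-7,0],"twist":0,"fingers":-1},{"translation":[0,-7,0],"twist":0,"fingers":-1},{"translation":[0,-6,0],"twist":0,"fingers":-1},{"translation":[0,-4,0],"twist":0,"fingers":-1}]'
python3 -m crank '[{"translation":[0,0,0],"twist":0,"fingers":-1},{"translation":[0,6,0],"twist":0,"fingers":-1},{"translation":[0,8,0],"twist":0,"fingers":-1},{"translation":[0,8,0],"twist":0,"fingers":-1},{"translation":[0,8,0],"twist":0,"fingers":-1},{"translation":[0,0,0],"twist":0,"fingers":-1},{"translation":[0,0,0],"twist":0,"fingers":-1},{"translation":[0,0,0],"twist":0,"fingers":-1},{"translation":[0,0,0],"twist":0,"fingers":-1},{"translation":[0,0,0],"twist":0,"fingers":-1}]'
python3 chk.py p5; python3 top.py p5 466 215
```

```text
time: 13.15
ee_pos: [467.8, 159.2, 202.2]
eef_rot: [-3.136, -0.189, 0.0]
contact_force: [-0.3, -4.1, 0.9]
grip_width: 11.0
grip_force: 78.4
time: 13.98
ee_pos: [471.6, 128.8, 202.2]
eef_rot: [-3.136, -0.189, 0.0]
contact_force: [-0.0, -0.3, -1.0]
grip_width: 11.1
grip_force: 78.2
[471.553 128.834 202.235] 
 [[ 0.993  0.12  -0.   ]
 [ 0.12  -0.993  0.   ]
 [-0.    -0.    -1.   ]] 
 [-1.261  0.41   1.167  2.068 -0.465  0.958 -1.295] 11.060237701388745 [-0.018 -0.258 -0.985]
foot [471.529 128.861   5.835]
tin (array([468.45980945, 214.85834795]), (467.7869567871094, 214.11627197265625), (66.83586883544922, 96.43998718261719), np.float64(0.13171234918383398), 595)
```

View pics/p5.png

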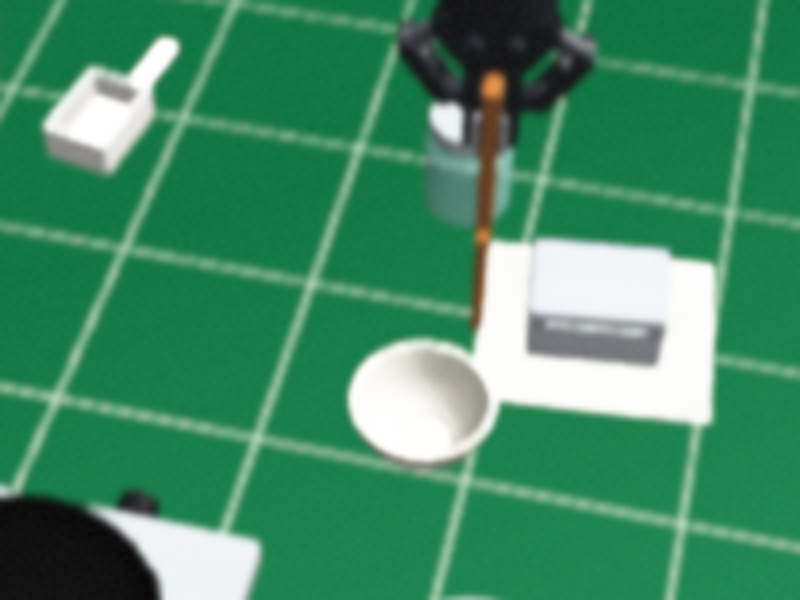

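The tin sits wholly on the slab, its footprint from (528,355) to (668,245) inside the slab outline. Bowl, jar and scoop are unmoved. Next I return the turner.

```bash
python3 -m crank '[{"translation":[0,0,-6],"twist":0,"fingers":-1},{"translation":[0,0,-10],"twist":0,"fingers":-1},{"translation":[0,0,-14],"twist":0,"fingers":-1},{"translation":[0,0,-14],"twist":0,"fingers":-1},{"translation":[0,0,-14],"twist":0,"fingers":-1},{"translation":[0,0,-14],"twist":0,"fingers":-1},{"translation":[0,0,-14],"twist":0,"fingers":-1},{"translation":[0,0,-14],"twist":0,"fingers":-1},{"translation":[0,0,-9],"twist":0,"fingers":-1},{"translation":[0,0,-5],"twist":0,"fingers":-1}]'
python3 -m crank '[{"translation":[0.8,10,0],"twist":0,"fingers":-1},{"translation":[0.8,18,0],"twist":0,"fingers":-1},{"translation":[0.8,24,0],"twist":0,"fingers":-1},{"translation":[0.8,26,0],"twist":0,"fingers":-1},{"translation":[0.8,26,0],"twist":0,"fingers":-1},{"translation":[0.8,26,0],"twist":0,"fingers":-1},{"translation":[0.8,26,0],"twist":0,"fingers":-1},{"translation":[0.8,26,0],"twist":0,"fingers":-1},{"translation":[0.8,26,0],"twist":0,"fingers":-1},{"translation":[0.8,26,0],"twist":0,"fingers":-1}]'
python3 -m crank '[{"translation":[0.8,26,0],"twist":0,"fingers":-1},{"translation":[0.8,26,0],"twist":0,"fingers":-1},{"translation":[0.8,26,0],"twist":0,"fingers":-1},{"translation":[0.8,26,0],"twist":0,"fingers":-1},{"translation":[0.8,26,0],"twist":0,"fingers":-1},{"translation":[0.8,26,0],"twist":-2,"fingers":-1},{"translation":[0.8,24,0],"twist":-2,"fingers":-1},{"translation":[0.8,20,0],"twist":-2,"fingers":-1},{"translation":[0.8,14,0],"twist":-2,"fingers":-1},{"translation":[0.8,8,0],"twist":-1.6,"fingers":-1}]'
python3 -c "
from plant import arm
import numpy as np
from scipy.spatial.transform import Rotation as Ro
o=arm.get_obs();M=Ro.from_rotvec(o['eef_rot']).as_matrix();d=np.array([544.7,-338.4,312])-o['ee_pos'];print(o['ee_pos'],M.round(3),M.T@d,o['joint_pos'].round(2))"
```

```text
time: 14.92
ee_pos: [472.3, 128.3, 318.0]
eef_rot: [-3.134, -0.188, -0.003]
contact_force: [0.2, -0.2, -0.5]
grip_width: 11.4
grip_force: 78.3
time: 15.75
ee_pos: [506.8, -104.9, 315.5]
eef_rot: [3.136, 0.187, -0.003]
contact_force: [0.3, -0.3, -0.0]
grip_width: 11.0
grip_force: 78.3
time: 16.58
ee_pos: [545.2, -324.5, 315.2]
eef_rot: [3.109, 0.446, -0.004]
contact_force: [1.2, -0.2, -1.2]
grip_width: 11.2
grip_force: 78.3
[ 545.20122136 -324.48185897  315.1501345 ] [[ 0.96   0.281 -0.002]
 [ 0.281 -0.96  -0.001]
 [-0.003  0.    -1.   ]] [-4.38800212 13.21421535  3.16530728] [-0.2   0.5   1.    1.6  -0.43  1.28 -0.42]
```

```bash
python3 -m crank '[{"translation":[-1.4,4.4,0],"twist":0,"fingers":-1},{"translation":[-1.5,4.4,0],"twist":0,"fingers":-1},{"translation":[-1.5,4.4,0],"twist":0,"fingers":-1},{"translation":[0,0,4],"twist":0,"fingers":-1},{"translation":[0,0,6],"twist":0,"fingers":-1},{"translation":[0,0,3],"twist":0,"fingers":-1},{"translation":[0,0,0],"twist":0,"fingers":-1},{"translation":[0,0,0],"twist":0,"fingers":-1},{"translation":[0,0,0],"twist":0,"fingers":-1},{"translation":[0,0,0],"twist":0,"fingers":-1}]'
python3 - <<'E'
from plant import arm
from h import *
s=arm.read_camera("scene");w=arm.read_camera("wrist")
b=crop(s,100,110,170,215,400,600);a=crop(w,192,96,320,288,400,600)
cv2.imwrite("pics/ins.png",np.hstack([b,a]));o=arm.get_obs();print(o["ee_pos"],o["eef_rot"])
k=400/70
hc=np.array([487,-355]);d=np.array([.9597,.2811]);n=np.array([-.2811,.9597]);c=hc+60*d
for z in(95,):
    Q=[[*(c+a*25.5*d+b*9.5*n),z] for a,b in((-1,-1),(1,-1),(1,1),(-1,1))]
    print("slot mouth",((proj(s,Q)-[100,110])*k).round().tolist(),((proj(w,Q)-[192,96])*3.125).round().tolist())
E
```

```text
time: 17.42
ee_pos: [546.3, -335.2, 303.5]
eef_rot: [3.109, 0.45, 0.001]
contact_force: [-0.0, 0.4, -0.9]
grip_width: 11.3
grip_force: 78.3
[ 546.24867584 -335.24722164  303.47326981] [3.10908983e+00 4.49876081e-01 5.70136666e-04]
slot mouth [[147.0, 345.0], [131.0, 417.0], [169.0, 416.0], [184.0, 344.0]] [[240.0, 317.0], [242.0, 160.0], [180.0, 160.0], [181.0, 316.0]]
```

View pics/ins.png

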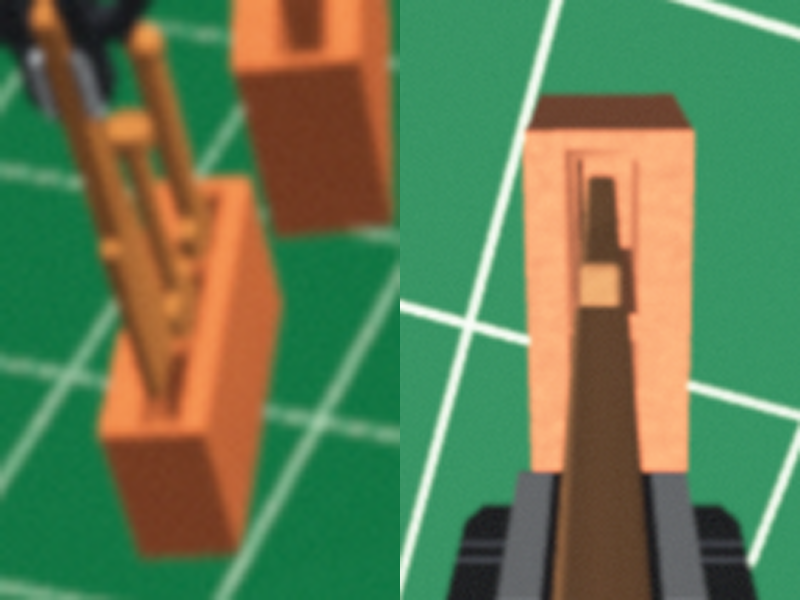

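The slot mouth spans x 567–637 in the right half, with the blade foot over it at about 600, so it is only 1–2 mm off. I'll correct and insert.

```bash
python3 -m crank '[{"translation":[-1.1,1,0],"twist":0,"fingers":-1},{"translation":[-1.2,0.9,0],"twist":0,"fingers":-1},{"translation":[0,0,0],"twist":0,"fingers":-1},{"translation":[0,0,4],"twist":0,"fingers":-1},{"translation":[0,0,5],"twist":0,"fingers":-1},{"translation":[0,0,5],"twist":0,"fingers":-1},{"translation":[0,0,5],"twist":0,"fingers":-1},{"translation":[0,0,5],"twist":0,"fingers":-1},{"translation":[0,0,4],"twist":0,"fingers":-1},{"translation":[0,0,0],"twist":0,"fingers":-1}]'
```

```text
time: 18.35
ee_pos: [544.1, -337.3, 274.0]
eef_rot: [-3.108, -0.449, 0.002]
contact_force: [-0.1, -0.3, -0.8]
grip_width: 11.1
grip_force: 78.3
```

No contact with the foot 16 mm inside. I'll continue down.

```bash
python3 -m crank '[{"translation":[0,0,6],"twist":0,"fingers":-1},{"translation":[0,0,8],"twist":0,"fingers":-1},{"translation":[0,0,8],"twist":0,"fingers":-1},{"translation":[0,0,8],"twist":0,"fingers":-1},{"translation":[0,0,8],"twist":0,"fingers":-1},{"translation":[0,0,8],"twist":0,"fingers":-1},{"translation":[0,0,8],"twist":0,"fingers":-1},{"translation":[0,0,8],"twist":0,"fingers":-1},{"translation":[0,0,5],"twist":0,"fingers":-1},{"translation":[0,0,0],"twist":0,"fingers":-1}]'
```

```text
time: 19.18
ee_pos: [544.0, -337.2, 206.8]
eef_rot: [-3.108, -0.449, 0.003]
contact_force: [0.6, 1.0, -1.1]
grip_width: 11.2
grip_force: 78.3
```

```bash
python3 -m crank '[{"translation":[0,0,1.5],"twist":0,"fingers":-1},{"translation":[0,0,1.5],"twist":0,"fingers":-1},{"translation":[0,0,1],"twist":0,"fingers":-1},{"translation":[0,0,0.5],"twist":0,"fingers":-1},{"translation":[0,0,0],"twist":0,"fingers":-1},{"translation":[0,0,0],"twist":0,"fingers":-1},{"translation":[0,0,0],"twist":0,"fingers":-1},{"translation":[0,0,0],"twist":0,"fingers":-1},{"translation":[0,0,0],"twist":0,"fingers":-1},{"translation":[0,0,0],"twist":0,"fingers":-1}]'
```

```text
time: 20.02
ee_pos: [544.5, -337.7, 203.8]
eef_rot: [-3.109, -0.45, -0.0]
contact_force: [-0.9, -0.3, -1.0]
grip_width: 11.2
grip_force: 78.3
```

```bash
python3 -m crank '[{"translation":[0,0,1],"twist":0,"fingers":-1},{"translation":[0,0,1],"twist":0,"fingers":-1},{"translation":[0,0,0.5],"twist":0,"fingers":-1},{"translation":[0,0,0],"twist":0,"fingers":-1},{"translation":[0,0,0],"twist":0,"fingers":-0.4},{"translation":[0,0,0],"twist":0,"fingers":-0.2},{"translation":[0,0,0],"twist":0,"fingers":0},{"translation":[0,0,0],"twist":0,"fingers":0.2},{"translation":[0,0,0],"twist":0,"fingers":0.3},{"translation":[0,0,0],"twist":0,"fingers":0.3}]'
python3 -m crank '[{"translation":[0,0,0],"twist":0,"fingers":0.3},{"translation":[0,0,0],"twist":0,"fingers":0.3},{"translation":[0,0,-6],"twist":0,"fingers":0.3},{"translation":[0,0,-12],"twist":0,"fingers":0.3},{"translation":[0,0,-15],"twist":0,"fingers":0.3},{"translation":[0,0,-15],"twist":0,"fingers":0.3},{"translation":[0,0,-15],"twist":0,"fingers":0.3},{"translation":[0,0,-15],"twist":0,"fingers":0.3},{"translation":[0,0,-15],"twist":0,"fingers":0.3},{"translation":[0,0,-10],"twist":0,"fingers":0.3}]'
python3 -m crank '[{"translation":[0,-12,-10],"twist":0,"fingers":0.3},{"translation":[0,-25,0],"twist":0,"fingers":0.3},{"translation":[0,-25,0],"twist":0,"fingers":0.3},{"translation":[0,-25,0],"twist":0,"fingers":0.3},{"translation":[0,-25,0],"twist":0,"fingers":0.3},{"translation":[0,-25,0],"twist":0,"fingers":0.3},{"translation":[0,-20,0],"twist":0,"fingers":0.3},{"translation":[0,-10,0],"twist":0,"fingers":0.3},{"translation":[0,0,0],"twist":0,"fingers":0.3},{"translation":[0,0,0],"twist":0,"fingers":0.3}]'
python3 - <<'E'
from plant import arm
from h import *
s=arm.read_camera("scene");t=arm.read_camera("top");pickle.dump((t,s),open("pics/fin.pkl","wb"))
s0=pickle.load(open("pics/scene0.pkl","rb"))
a=crop(s0,110,110,180,215,250,375);b=crop(s,110,110,180,215,250,375)
c=crop(s,170,130,370,280,500,375)
u=np.zeros((600,750,3),np.uint8);u[:375,:250]=a;u[:375,250:500]=b;u[375:,:300]=cv2.resize(c,(300,225));u[:375,500:]=crop(t,360,125,430,230,250,375);u[375:,300:600]=cv2.resize(crop(t,0,0,512,384,512,384),(300,225))
cv2.imwrite("pics/fin.png",u)
E
python3 top.py fin 466 215
```

```text
time: 20.85
ee_pos: [544.4, -337.7, 201.2]
eef_rot: [-3.109, -0.45, 0.0]
contact_force: [-0.5, -0.6, -0.5]
grip_width: 55.6
grip_force: 0.0
time: 21.68
ee_pos: [544.7, -338.5, 307.1]
eef_rot: [3.107, 0.449, 0.004]
contact_force: [0.4, -0.5, 0.8]
grip_width: 55.5
grip_force: 0.0
time: 22.52
ee_pos: [497.4, -177.5, 314.9]
eef_rot: [-3.109, -0.451, -0.002]
contact_force: [0.4, -0.9, 0.4]
grip_width: 55.5
grip_force: 0.0
tin (array([468.45980945, 214.85834795]), (467.7869567871094, 214.11627197265625), (66.83586883544922, 96.43998718261719), np.float64(0.13171234918383398), 595)
```

View pics/fin.png

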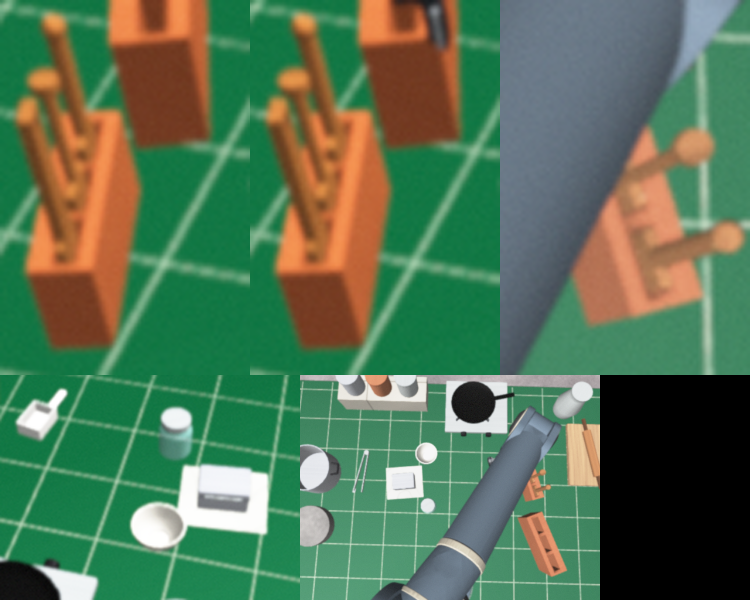

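The turner is back in its slot at its original height: its top is at (277,108), against (27,108) in the before view. The tin is on the slab and everything else is unmoved.

```bash
python3 -c "
from plant import arm
print(arm.job_done())"
```

```text
the job is handed in; nothing more can be done
None
```

I slid the tin wholly onto the slab with the turner, stood the turner back fully down in its slot and let go; the job is handed in at about 22.6 s, with nothing else seen to have moved.

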